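# Pin a board pallet in the test fixture and hold the guide rod

## Robot

A 7-joint arm with a two-finger parallel gripper is mounted at the origin on a cart in front of the work surface, level with it; the furniture and walls round the work are solid. World frame = base frame: x ahead of the robot, y to its left, z up, the work surface at z = 0. Lengths are in m, angles in degrees, forces in N, time in s.
With the tool pointing down it reaches from about 0.35 to 0.9 m from the base axis. Payload 7.2 kg.
Tool frame: the origin (TCP) lies at the very end of the fingers, on their centre line; the grasp point (between the pads) lies grip_point_offset behind it (grip_point_offset is the distance from the TCP to the grasp point, in m); z points along the fingers, y is the line along which they close (so a half turn about z gives the same grasp; the last joint's range is limited). The gripper opens to 88 mm and grips with 3 to 60 N. Pads are 20 mm wide; open, the fingers measure 115 mm over their backs; the gripper's body (75 mm by 178 mm) begins 61 mm behind the grasp point.
Start: joints at [61.352, 23.554, -0.728, 91.456, 0.321, 64.991, -4.71], TCP at [0.262, -0.568, 0.223] pointing down, gripper open.
Joint ranges: [-169.25, 169.25], [-16.82, 113.86], [-84.01, 82.57], [7.8, 145.47], [-59.2, 239.2], [7.22, 106.19], [-163.78, 163.78]. Speed limits (degrees/s): [136.94, 136.94, 172.46, 172.46, 180, 180, 180].

## Interface

Orientations are given as a 3x3 rotation matrix whose columns are the frame's x, y, z axes.
In Python, from rig import * gives the robot as it stands.
- The arm moves only by the shell command python3 -m crank 'ROWS' [OPENING] [FORCE]. ROWS is JSON, a list of rows, each a list of 4 numbers: the shift along the tool's x, y, z in units of 40 mm (1.0 is 40 mm), then the turn about the tool's z in units of 5 degrees (1.0 is 5 degrees). A call has 1 to 12 rows; each row shifts and turns the commanded pose from where the row before left it, along the tool's axes as they then stand; what a row does not reach is not made up. A row lasts 1/10 s, in which the tool goes at most 50 mm and 8.59 degrees, less where a joint would pass 70% of its speed; a pose out of reach is approached as far as the arm can. A call with a number of a shift or a turn outside -1 to 1 is refused whole. A call with a gripper value outside its range is refused whole. OPENING is the closure, from -1 (fully open) to 1 (shut), so that 0 is half open, set as the call begins (- or left out, the last holds). The fingers move at their own pace and stop on an object; FORCE is the grip in N (left out, the last holds). Time passes only in rows, so rows that do not move let the fingers close. It gives the time, the measured TCP pose, the force, the opening and the grip force at its end, in the units of the state.
- sense(): the state, without advancing time (a new reading comes with each control period).
- snapshot(name): name is "scene" or "top"; returns a dict with "pixels" (384x512x3 uint8, blue, green, red), "depth" (384x512 float32, m along the optical axis (not along the pixel's ray), 0 where there is no reading), "fov_y" (degrees; the focal length in pixels is half the picture's height over the tangent of half this angle, whatever the lens; pixels are square), "cx", "cy" (the principal point, pixels), "T" (4x4, takes a point from camera to world coordinates). Camera axes: x right, y down, z forward; pixel columns grow to the right and rows downward; lengths in m; the calibration is good to about 2 mm. A picture is of the moment at which its call begins.
- job_done(): hands the job in; it is judged then, once.
The state is a dict: "time_s": time; "q": joint angles; "dq": joint speeds; "joint_efforts": joint torques, N m; "tcp_pos": TCP position; "orientation": TCP orientation; "ft_force": force on the tool from outside, world axes, zero at the start; "moment": the same for the moment, N m; "opening": finger opening in m; "grasp_force": force on a finger pad.
Only numpy, scipy, OpenCV 4.12 (cv2) and the standard library are available. Lean on these libraries where they do the work, as an engineer would, in place of code of your own. Each camera call takes 0.05 s, during which the arm holds its last target. There are 200 camera calls.

## Task

Slide the board pallet along the bench, without lifting it, into the bay of the fixture until it is fully home against the end stop, so that its bushing lies under the fixture's bushing. Then take the steel guide rod from its stand and thread it down through the fixture's upper bushing and on into the pallet's bushing, until its lower end is well down inside the pallet's bushing (more than half of its depth) but still clear of the bench. Finish while holding the rod there in the gripper, spanning both bushings (do not let go, it has nothing to rest on), with the pallet still home and the other things on the bench left alone.

Things in the scene. Friction and masses are not known exactly. Their poses are not given: they have to be found in the camera images.
- fixture: Fixed grey and aluminium C-frame fixture. Origin on the bench right below its upper bushing; x points into the bay (the way the pallet slides in), z up; open towards -x. An aluminium arm, 62 wide, z = 50 to 70, reaches from the column back over the bay to x = -40 mm; a clamp plate on the column rises to z = 82 and begins at x = +21.
- end_stop (a point): Middle of the stopping face at x = +40 mm of the fixture, 6 mm above the bench: the front of the grey column, 124 wide, 70 high. The pallet's leading edge touches it at home.
- bay_mouth (a point): Middle of the bay's mouth on the bench, at x = -95 mm of the fixture. Two guide rails 10 high, inner faces at y = +-46.5 mm from x = -60 to +40, flare outward from there to a mouth about 122 wide here.
- upper_bushing (a point): Centre of the top mouth of the fixture's upper bushing, 72 mm above the bench. Vertical steel tube, bore 15 mm, outside 26 mm, from z = 48 to z = 72, open at both ends. Axes as fixture.
- pallet: Loose aluminium plate 150 x 90 x 12 mm flat on the bench, 0.3 to 0.6 kg, a green circuit board (rises to 30) fixed on it at x = -73 to -17. Origin on its underside below its bushing; x points to its leading edge at x = +40; trailing edge x = -110; sides y = +-45. At home its origin and axes coincide with fixture's (within 1.5 mm).
- pallet_bushing (a point): Centre of the top mouth of the pallet's bushing, 34 mm above the underside. Vertical steel tube, bore 15 mm, outside 26 mm, open right through to the bench (34 mm deep).
- pallet_handle (a point): Grip point on the pallet's upright black handle rib, at x = -94, y = 0 of the pallet, 40 mm above its underside. The rib is 14 thick along the pallet's y (grip across this), 30 long along x, top at z = 53. A firm grip (about 50 N) pushes and turns the pallet.
- rod_stand: Fixed stand: grey block 50 x 50 mm, 60 mm high, on a foot 64 x 64 mm; origin on the bench under its centre. Its vertical hole, 13.4 mm wide, has its floor 5 mm above the bench and holds the rod upright at the start (it may lean by 0.03 rad).
- guide_rod: Loose steel guide rod, 0.1 to 0.17 kg, upright at the start; origin at the centre of its lower end, z along the rod to the head. Shank 12 diameter, 110 long, the lowest 10 tapering to a 5.6 mm flat tip; then a round dark head 20 in diameter from z = 110 to 146. It must rise 55 mm to leave the stand.
- rod_tip (a point): Centre of the guide rod's lower end (same as guide_rod's origin).
- rod_head (a point): Centre of the guide rod's head, 128 mm above the lower end; the place to grip it, from above.
- solder_reel: Bystander, leave alone: reel of solder, 58 mm diameter, 36 high; origin under its centre.
- side_cutter: Bystander, leave alone: red-handled side cutter lying flat, 50 x 120 x 12; origin under its centre.
- tape_roll: Bystander, leave alone: roll of dark tape, 57 x 54 x 19; origin under its centre.

How it is judged:
By the outcome, as a careful person would: the job done as asked, in the order asked, and still so for the second after the job is handed in, while the arm keeps its last pose, push and grip.
It also fails if it takes over 58 s, if anything falls off the work surface, if the arm or the gripper's body presses on something with over 40 N, if the wrist force passes 120 N, or if a joint passes its speed limit or range.

## Working session

There is one attempt and no reset: what is moved stays moved. The work goes in short steps, Python scripts to look and compute and a shell command to move; the robot and the scene stay as the last step left them, time stands still between calls to the robot, and variables do not carry over. Pictures are saved under pics/ and viewed, at most 10 in all, crops included, and the job is handed in when it is done.

```bash
ls; mkdir -p pics; cat > h.py <<'E'
from rig import *
import numpy as np, cv2
def shot(name):
    s=snapshot(name); return s
def cloud(s):
    h,w=s["depth"].shape; f=h/2/np.tan(np.radians(s["fov_y"])/2)
    v,u=np.mgrid[:h,:w]; d=s["depth"]
    P=np.stack([(u-s["cx"])/f*d,(v-s["cy"])/f*d,d],-1)
    W=P@s["T"][:3,:3].T+s["T"][:3,3]; W[d==0]=np.nan
    return W
E
python3 - <<'E'
from h import *
import pickle
st=sense(); print({k:np.round(v,4).tolist() if not isinstance(v,dict) else v for k,v in st.items()})
try: print(grip_point_offset)
except Exception as e: print(e)
for n in("scene","top"):
    s=shot(n); cv2.imwrite(f"pics/{n}0.png",s["pixels"]); pickle.dump(dict(s),open(n+"0.pkl","wb")); print(n,s["T"].round(3).tolist(),s["fov_y"])
E
```

```text
pics
{'time_s': 0.0, 'q': [61.3525, 23.6006, -0.7284, 91.5013, 0.3206, 64.9898, -4.711], 'dq': [0.0064, 0.2193, -0.0057, 0.0453, 0.0044, 0.0738, -0.0739], 'joint_efforts': [-0.0012, -58.7957, 0.6416, -29.1079, -0.0538, 0.0183, 0.0001], 'tcp_pos': [0.2613, -0.5672, 0.2218], 'orientation': [[0.9082, 0.4185, -0.0007], [0.4185, -0.9082, 0.0014], [-0.0001, -0.0016, -1.0]], 'ft_force': [0.5748, 0.4299, -0.1607], 'moment': [0.0361, -0.0074, -0.053], 'grasp_force': 0.0, 'opening': 0.0877}
0.0187
scene [[0.682, -0.403, 0.61, 0.024], [-0.731, -0.392, 0.558, -0.544], [0.014, -0.827, -0.562, 0.587], [0.0, 0.0, 0.0, 1.0]] 57.76246947421429
top [[0.001, -0.996, 0.09, 0.474], [-1.0, 0.001, 0.02, -0.067], [-0.02, -0.09, -0.996, 0.958], [0.0, 0.0, 0.0, 1.0]] 52.37942977496891
```

View pics/top0.png

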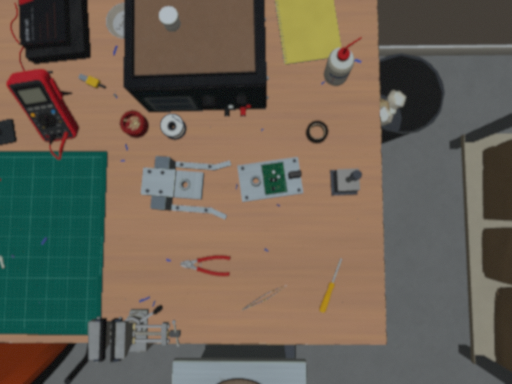

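View pics/scene0.png

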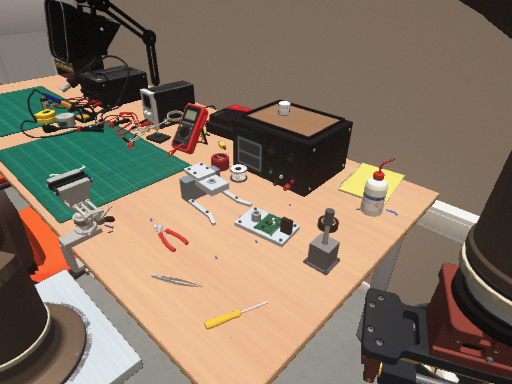

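The top view shows the fixture's bushing near (186,184), opening to the right (its x axis is world +y). The pallet is at (270,178) with its handle at (294,174), and the rod and stand are at (347,180). The scene view shows all of them clearly too. Next I'll measure from the point clouds.

```bash
python3 - <<'E'
from h import *
import pickle
for n in("top","scene"):
    s=pickle.load(open(n+"0.pkl","rb")); W=cloud(s); px=s["pixels"].astype(int)
    X,Y,Z=W[...,0],W[...,1],W[...,2]
    print(n,"bench z",np.nanmedian(Z[(X>.3)&(X<.4)&(Y>-.2)&(Y<.1)]))
    def sel(xr,yr,zr): return (X>xr[0])&(X<xr[1])&(Y>yr[0])&(Y<yr[1])&(Z>zr[0])&(Z<zr[1])
    def rep(t,m):
        P=W[m]
        if len(P)<4: print(t,len(P));return
        r=cv2.minAreaRect(P[:,:2].astype(np.float32)*1000)
        print(t,len(P),"mean",P.mean(0).round(4),"rect c",np.round(r[0],1),"sz",np.round(r[1],1),"ang",round(r[2],1),"z",np.percentile(P[:,2],[5,50,95]).round(4))
    pr=((.38,.56),(-.22,.02))
    rep("pallet all",sel(*pr,(.007,.06)))
    rep("pallet plate",sel(*pr,(.007,.017)))
    rep("handle",sel(*pr,(.046,.06)))
    rep("pbush",sel((.38,.56),(-.1,.02),(.031,.04)))
    fr=((.36,.58),(.02,.3))
    rep("fix arm",sel(*fr,(.063,.076)))
    rep("fix top",sel(*fr,(.077,.09)))
    rep("rails",sel((.3,.6),(-.02,.3),(.006,.014)))
    rr=((.38,.58),(-.36,-.2))
    rep("head top",sel(*rr,(.145,.16)))
    rep("head",sel(*rr,(.11,.16)))
    rep("shank",sel(*rr,(.07,.11)))
    rep("block top",sel(*rr,(.055,.065)))
s=pickle.load(open("top0.pkl","rb"))
c=cv2.resize(s["pixels"][140:230,130:370],None,fx=3.3,fy=3.3,interpolation=cv2.INTER_CUBIC);cv2.imwrite("pics/c1.png",c)
E
```

```text
top bench z 5.006289197240221e-05
pallet all 508 mean [ 0.5488 -0.0667  0.0133] rect c [546.6 -79. ] sz [ 27.5 148.8] ang 1.5 z [0.0092 0.0126 0.0188]
pallet plate 426 mean [ 0.5477 -0.0624  0.0122] rect c [544.7 -78.8] sz [148.6  27.1] ang 89.9 z [0.0091 0.0121 0.0159]
handle 0
pbush 0
fix arm 727 mean [0.5472 0.133  0.07  ] rect c [547.6 141.6] sz [ 59.4 132.9] ang 15.8 z [0.067  0.0701 0.0728]
fix top 594 mean [0.56   0.1796 0.0821] rect c [559.1 180.9] sz [75.9 41.4] ang 89.7 z [0.079  0.0821 0.0849]
rails 870 mean [0.4663 0.0663 0.01  ] rect c [449.9  94.5] sz [208.4 323.1] ang 83.7 z [0.0069 0.0101 0.0134]
head top 50 mean [ 0.5744 -0.2534  0.1502] rect c [ 573.9 -253.7] sz [18.3 10.8] ang 88.2 z [0.1464 0.1505 0.1531]
head 73 mean [ 0.5739 -0.2516  0.1441] rect c [ 573.7 -253.3] sz [19.  11.3] ang 87.7 z [0.1215 0.1492 0.1529]
shank 13 mean [ 0.575  -0.2505  0.0845] rect c [ 574.9 -250.8] sz [9.4 2.3] ang 40.8 z [0.0738 0.0828 0.0965]
block top 235 mean [ 0.5652 -0.2538  0.0598] rect c [ 566.4 -255. ] sz [25.9 50.4] ang 0.0 z [0.057  0.0599 0.0624]
scene bench z -0.00066000449
[... 345 characters left out ...]
.6 z [0.0641 0.0689 0.0737]
fix top 202 mean [0.5579 0.1765 0.0808] rect c [559.5 179. ] sz [76.1 42.2] ang 88.9 z [0.0782 0.0807 0.0828]
rails 518 mean [0.4643 0.0766 0.0093] rect c [490.7  97.4] sz [208.6 253.2] ang 76.6 z [0.0066 0.0091 0.0124]
head top 42 mean [ 0.5731 -0.2559  0.1486] rect c [ 573.1 -255.5] sz [12.3 18.2] ang 3.0 z [0.1456 0.1488 0.151 ]
head 145 mean [ 0.5716 -0.2577  0.1355] rect c [ 572.9 -255.6] sz [12.8 20.1] ang 3.0 z [0.1176 0.1355 0.1501]
shank 74 mean [ 0.5737 -0.257   0.0909] rect c [ 573.  -256.7] sz [ 7.7 11.5] ang 17.9 z [0.0728 0.0909 0.1093]
block top 214 mean [ 0.5642 -0.2568  0.0588] rect c [ 565.5 -255.4] sz [28.7 50.7] ang 1.2 z [0.0558 0.0589 0.0607]
```

View pics/c1.png

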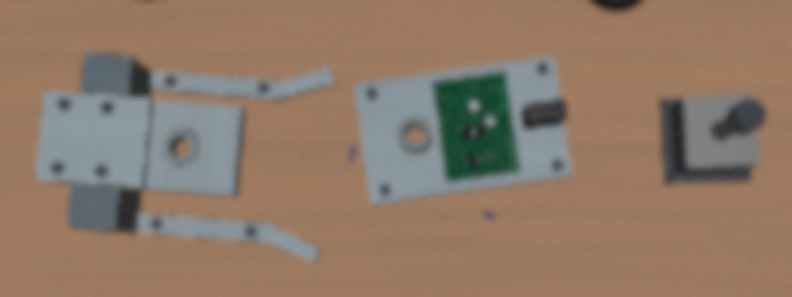

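The crop shows the fixture slightly rotated, with its bushing at (183,147). The pallet is tilted the other way by about 6°, with its bushing at (415,135) and handle at (544,113). The rod head is at (745,114). My x window was clipped, so I'll widen it.

```bash
cat > m.py <<'E'
from h import *
def comp(W,seed,lo,hi,rad):
    "points with z in (lo,hi) within rad of seed, connected in the image"
    m=(np.hypot(W[...,0]-seed[0],W[...,1]-seed[1])<rad)&(W[...,2]>lo)&(W[...,2]<hi)
    n,l,st,_=cv2.connectedComponentsWithStats(m.astype(np.uint8),connectivity=8)
    return l==1+np.argmax(st[1:,4]) if n>1 else m
def rep(t,P):
    if len(P)<4: print(t,len(P));return
    r=cv2.minAreaRect(P[:,:2].astype(np.float32)*1000)
    print(t,len(P),"mean",P.mean(0).round(4),"rect c",np.round(r[0],1),"sz",np.round(r[1],1),"ang",round(r[2],1))
def pix2world(s,u,v,z):
    h=s["depth"].shape[0]; f=h/2/np.tan(np.radians(s["fov_y"])/2)
    d=s["T"][:3,:3]@np.array([(u-s["cx"])/f,(v-s["cy"])/f,1.]); o=s["T"][:3,3]
    return o+d*(z-o[2])/d[2]
E
python3 - <<'E'
from m import *
import pickle
for n in("top","scene"):
    s=pickle.load(open(n+"0.pkl","rb")); W=cloud(s)
    if n=="top":
        for t,u,v,z in(("ubush",130+183/3.3,140+147/3.3,.072),("pbush",130+415/3.3,140+135/3.3,.034),("handle",130+544/3.3,140+113/3.3,.053),("head",130+745/3.3,140+114/3.3,.151)):
            print(t,pix2world(s,u,v,z).round(4))
    p=np.array([.56,-.08])
    rep(n+" pallet",W[comp(W,(.57,-.08),.006,.06,.13)])
    rep("plate",W[comp(W,(.57,-.08),.006,.018,.13)])
    rep("handle",W[comp(W,(.58,-.14),.045,.058,.05)])
    rep("pbush",W[comp(W,(.56,-.04),.028,.04,.035)])
    rep("arm",W[comp(W,(.56,.12),.064,.0765,.06)])
    rep("clamp",W[comp(W,(.56,.18),.0775,.09,.1)])
    rep("fix all",W[comp(W,(.56,.14),.064,.09,.1)])
    rep("block",W[comp(W,(.57,-.255),.053,.066,.06)])
    rep("headtop",W[comp(W,(.575,-.255),.146,.16,.05)])
    rep("head",W[comp(W,(.575,-.255),.120,.16,.05)])
    rep("shank",W[comp(W,(.575,-.255),.068,.11,.05)])
    rep("reel",W[comp(W,(.70,.16),.02,.05,.06)]); 
E
```

```text
ubush [0.5655 0.1188 0.072 ]
pbush [ 0.5779 -0.0413  0.034 ]
handle [ 0.5913 -0.133   0.053 ]
head [ 0.5778 -0.2519  0.151 ]
top pallet 2240 mean [ 0.5839 -0.0752  0.0162] rect c [584.7 -74.4] sz [ 90.7 150.1] ang 8.3
plate 1713 mean [ 0.5831 -0.0713  0.0129] rect c [584.7 -74.4] sz [ 90.7 150.1] ang 8.3
handle 79 mean [ 0.5925 -0.1328  0.0522] rect c [ 593.  -132.6] sz [13.9 29.6] ang 8.7
pbush 65 mean [ 0.5801 -0.0397  0.0333] rect c [580.4 -39.4] sz [24.  24.6] ang 89.0
arm 709 mean [0.5654 0.1129 0.0701] rect c [565.8 115.2] sz [66.8 62. ] ang 85.8
clamp 893 mean [0.5704 0.1797 0.0821] rect c [570.6 180.5] sz [75.6 61.8] ang 86.0
fix all 2010 mean [0.5684 0.1559 0.0754] rect c [568.6 150. ] sz [136.7 123.8] ang 85.9
block 382 mean [ 0.5755 -0.251   0.0598] rect c [ 577.9 -254.4] sz [50.4 50.6] ang 2.8
headtop 75 mean [ 0.5777 -0.2539  0.1504] rect c [ 578.4 -254.1] sz [17.8 19.4] ang 72.5
head 101 mean [ 0.5769 -0.2523  0.1464] rect c [ 578.3 -253.7] sz [18.3 19.8] ang 72.5
shank 14 mean [ 0.5755 -0.2504  0.0845] rect c [ 575.6 -250.8] sz [10.   3.3] ang 30.2
reel 424 mean [0.713
[... 398 characters left out ...]
4.2 22.6] ang 73.8
arm 354 mean [0.5612 0.118  0.0693] rect c [561.5 126.7] sz [96.1 74.2] ang 89.6
clamp 288 mean [0.5679 0.1765 0.0809] rect c [569.6 178.3] sz [75.6 61.5] ang 86.3
fix all 773 mean [0.5626 0.1503 0.0736] rect c [568.4 148.1] sz [136.3 124.8] ang 86.2
block 346 mean [ 0.5729 -0.2575  0.0587] rect c [ 577.4 -255. ] sz [53.3 51.1] ang 2.6
headtop 48 mean [ 0.5761 -0.2555  0.1493] rect c [ 576.9 -254.9] sz [17.3 18.7] ang 44.1
head 142 mean [ 0.5729 -0.2576  0.139 ] rect c [ 576.5 -255.9] sz [19.5 20.1] ang 57.1
shank 76 mean [ 0.5737 -0.257   0.0903] rect c [ 573.  -256.7] sz [ 7.7 11.5] ang 17.9
reel 251 mean [0.7253 0.159  0.034 ] rect c [720.6 162.9] sz [73.  60.5] ang 0.1
```

Both views agree:

| Item | Position (mm) | x-axis yaw | Check |
|---|---|---|---|
| Fixture origin | (566, 121) | 85.9° | – |
| Pallet origin | (580, -40) | 98.2° | measured 150×90 |
| Pallet handle | (593, -133) | – | z 53 |
| Rod head | (578, -254) | – | top at 151 |

I'll start by turning the tool about +73.5° in world yaw.

```bash
cat > go.py <<'E'
# usage: go.py x y z yaw(deg, tool x): remaining shift in present tool axes (units) and turn (units)
from h import *
import sys
x,y,z,yaw=map(float,sys.argv[1:5]); st=sense(); R=np.array(st["orientation"]); p=np.array(st["tcp_pos"])
a=np.degrees(np.arctan2(R[1,0],R[0,0])); t=-((yaw-a+180)%360-180)
print("t",st["time_s"],"p",p.round(4),"yaw",round(a,2),"z-axis",R[:,2].round(3),"F",np.round(st["ft_force"],1),"q7",round(st["q"][6],1),"open",round(st["opening"],4),"grip",round(st["grasp_force"],1))
print("units tool-shift",((R.T@(np.array([x,y,z])-p))/.04).round(3),"turn",round(t/5,3))
E
python3 -m crank '[[0,0,0,-1],[0,0,0,-1],[0,0,0,-1],[0,0,0,-1],[0,0,0,-1],[0,0,0,-1],[0,0,0,-1],[0,0,0,-1],[0,0,0,-1],[0,0,0,-1],[0,0,0,-1],[0,0,0,-1]]' -1
python3 -m crank '[[0,0,0,-1],[0,0,0,-1],[0,0,0,-0.7],[0,0,0,0]]'
python3 go.py .593 -.1335 .12 98.2
```

```text
time_s: 1.3
tcp_pos: [0.2614, -0.5674, 0.2221]
orientation: [[0.088, 0.996, -0.0], [0.996, -0.088, 0.001], [0.001, -0.001, -1.0]]
ft_force: [-0.9, -0.4, 0.4]
opening: 0.0878
grasp_force: 0.0
time_s: 1.7
tcp_pos: [0.2613, -0.5674, 0.2222]
orientation: [[-0.144, 0.99, -0.0], [0.99, 0.144, 0.001], [0.001, -0.0, -1.0]]
ft_force: [1.4, -0.2, 0.3]
opening: 0.0878
grasp_force: 0.0
t 1.7 p [ 0.2613 -0.5674  0.2222] yaw 98.28 z-axis [-0.     0.001 -1.   ] F [ 1.4 -0.2  0.3] q7 63.2 open 0.0878 grip 0.0
units tool-shift [9.538 9.768 2.561] turn 0.016
```

```bash

python3 -m crank '[[0.8,0.8,0,0],[0.8,0.8,0,0],[0.8,0.8,0,0],[0.8,0.8,0,0],[0.8,0.8,0,0],[0.8,0.8,0,0],[0.8,0.8,0,0],[0.8,0.8,0,0],[0.8,0.8,0,0],[0.8,0.8,0,0],[0.8,0.8,0,0],[0,0,0,0]]' >/dev/null
python3 go.py .593 -.1335 .0215 98.2
```

```text
t 2.9 p [ 0.5626 -0.1613  0.2226] yaw 98.66 z-axis [ 0.002  0.004 -1.   ] F [-0.5  0.9  0. ] q7 10.6 open 0.0878 grip 0.0
units tool-shift [0.555 0.843 5.033] turn 0.092
```

```bash

python3 -m crank '[[0.4,0.4,0,0],[0.15,0.44,0,0],[0,0,0.8,0],[0,0,0.8,0],[0,0,0.8,0],[0,0,0,0],[0,0,0,0]]' >/dev/null
python3 go.py .593 -.1335 .0215 98.2
python3 - <<'E'
from h import *
s=shot("scene"); cv2.imwrite("pics/s2.png",cv2.resize(s["pixels"][170:280,200:350],None,fx=4,fy=4))
E
```

```text
t 3.6 p [ 0.5894 -0.1424  0.1268] yaw 98.18 z-axis [-0.001  0.    -1.   ] F [ 0.4 -0.1  0.5] q7 4.5 open 0.0877 grip 0.0
units tool-shift [0.207 0.124 2.634] turn -0.004
```

View pics/s2.png

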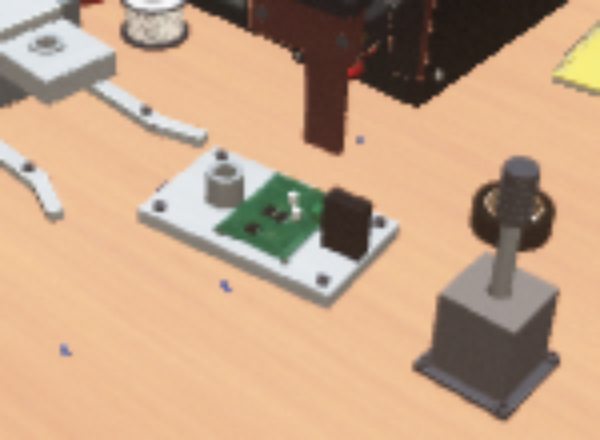

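The crop shows the far finger tip at (325,150), above and behind the rib at (346,225), and nothing is in the way. I'll correct the position, go down and grip.

```bash

python3 -m crank '[[0.2,0.12,0.6,0],[0,0,0.8,0],[0,0,0.8,0],[0,0,0.4,0],[0,0,0,0]]' |tail -3
python3 go.py .593 -.1335 .0215 98.2
python3 -m crank '[[0,0,0,0],[0,0,0,0],[0,0,0,0],[0,0,0,0],[0,0,0,0],[0,0,0,0],[0,0,0,0],[0,0,0,0]]' 1 50 |tail -3
python3 go.py .593 -.1335 .0215 98.2
```

```text
ft_force: [-0.2, 0.1, 0.5]
opening: 0.0877
grasp_force: 0.0
t 4.15 p [ 0.5927 -0.1337  0.022 ] yaw 98.22 z-axis [-0.002  0.    -1.   ] F [-0.2  0.1  0.5] q7 0.1 open 0.0877 grip 0.0
units tool-shift [0.005 0.009 0.013] turn 0.003
ft_force: [-0.4, -0.1, -0.3]
opening: 0.0271
grasp_force: 0.0
t 4.95 p [ 0.5932 -0.1337  0.0226] yaw 98.24 z-axis [-0. -0. -1.] F [-0.4 -0.1 -0.3] q7 0.1 open 0.0271 grip 0.0
units tool-shift [ 0.004 -0.003  0.028] turn 0.007
```

```bash

python3 -m crank '[[0,0,0,0],[0,0,0,0],[0,0,0,0],[0,0,0,0]]' |tail -2
python3 -m crank '[[0,0,0,0.5],[0,0,0,0.5],[0,0,0,0.5],[0,0,0,0.5],[0,0,0,0.46],[0,0,0,0]]' |tail -2
python3 go.py .548 -.130 .0215 85.9
```

```text
opening: 0.0135
grasp_force: 50.0
opening: 0.0136
grasp_force: 50.0
t 5.95 p [ 0.593  -0.1332  0.0226] yaw 85.93 z-axis [-0.  0. -1.] F [ 0.1  0.7 -1.2] q7 -10.1 open 0.0136 grip 50.0
units tool-shift [ 0.    -1.128  0.028] turn 0.005
```

```bash

python3 -m crank '[[0,-0.2,0,0],[0,-0.2,0,0],[0,-0.2,0,0],[0,-0.2,0,0],[0,-0.2,0,0],[0,-0.13,0,0],[0,0,0,0]]' |tail -2
python3 go.py .548 -.130 .0215 85.9
cat > look.py <<'E'
from m import *
import sys
n=sys.argv[1]; d=float(sys.argv[2])  # camera; seed y of pallet centre
s=snapshot(n); W=cloud(s)
rep("arm",W[comp(W,(.563,.115),.064,.0765,.06)]);rep("clamp",W[comp(W,(.57,.18),.0775,.09,.1)])
P=W[comp(W,(.56,d),.006,.018,.12)]; rep("plate",P)
rep("pbush",W[comp(W,(.56,d+.035),.028,.04,.03)])
cv2.imwrite(sys.argv[3],cv2.resize(s["pixels"][120:240,130:370],None,fx=3.3,fy=3.3,interpolation=cv2.INTER_CUBIC))
E
python3 look.py top -.07 pics/t3.png
```

```text
opening: 0.0138
grasp_force: 50.0
t 6.65 p [ 0.5468 -0.1306  0.0226] yaw 85.95 z-axis [-0.001 -0.    -1.   ] F [-1.4 -0.1 -3.1] q7 -10.4 open 0.0138 grip 50.0
units tool-shift [0.017 0.029 0.028] turn 0.01
arm 712 mean [0.5654 0.113  0.0702] rect c [565.6 113.5] sz [63.2 62. ] ang 85.7
clamp 893 mean [0.5704 0.1797 0.0822] rect c [570.7 180.4] sz [75.2 62.1] ang 85.6
plate 1107 mean [ 0.5504 -0.0382  0.0131] rect c [552.8 -50.5] sz [109.  90.] ang 86.1
pbush 60 mean [ 0.5537 -0.0359  0.0336] rect c [554.  -35.9] sz [21.5 24.1] ang 90.0
```

View pics/t3.png

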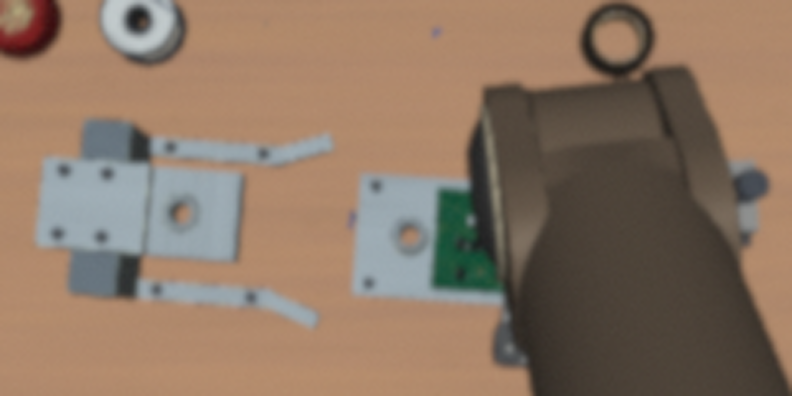

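The top view shows the pallet (bushing at (409,236)) lined up with the bay. The residual lateral error is about 1.2 mm, and it is 158 mm from home. I'll correct that and slide it in.

```bash

python3 -m crank '[[0.1,0.03,0,0],[0.25,0,0,0],[0.25,0,0,0],[0.25,0,0,0],[0.25,0,0,0],[0.25,0,0,0],[0.25,0,0,0],[0.25,0,0,0],[0,0,0,0]]' |egrep 'ft|pos'
python3 go.py .560 .0275 .0225 85.9
python3 -m crank '[[0.25,0,0,0],[0.25,0,0,0],[0.25,0,0,0],[0.25,0,0,0],[0.25,0,0,0],[0.2,0,0,0],[0,0,0,0]]' |egrep 'ft|pos'
python3 go.py .560 .0275 .0225 85.9
```

```text
tcp_pos: [0.5546, -0.0542, 0.0226]
ft_force: [0.0, -0.4, -4.4]
t 7.6 p [ 0.5546 -0.0542  0.0226] yaw 86.09 z-axis [-0.     0.001 -1.   ] F [ 0.  -0.4 -4.4] q7 -18.2 open 0.0138 grip 50.0
units tool-shift [ 2.046 -0.004  0.005] turn 0.038
tcp_pos: [0.5587, 0.0036, 0.0226]
ft_force: [0.1, 1.0, -4.5]
t 8.3 p [0.5587 0.0036 0.0226] yaw 86.08 z-axis [ 0.     0.001 -1.   ] F [ 0.1  1.  -4.5] q7 -24.1 open 0.0137 grip 50.0
units tool-shift [ 0.598 -0.009  0.002] turn 0.037
```

```bash

python3 -m crank '[[0.12,0,0,0],[0.12,0,0,0],[0.12,0,0,0],[0.1,0,0,0],[0.05,0,0,0],[0,0,0,0]]' |egrep 'ft|pos'
python3 -m crank '[[0.04,0,0,0],[0.04,0,0,0],[0,0,0,0]]' |egrep 'ft|pos'
python3 -m crank '[[0.04,0,0,0],[0,0,0,0]]' |egrep 'ft|pos'
python3 go.py .560 .0275 .0225 85.9
```

```text
tcp_pos: [0.5598, 0.0216, 0.0226]
ft_force: [-2.1, -1.9, -0.2]
tcp_pos: [0.56, 0.0242, 0.0226]
ft_force: [-3.4, -4.0, 0.2]
tcp_pos: [0.5601, 0.0256, 0.0226]
ft_force: [-3.6, -4.2, -0.8]
t 9.4 p [0.5601 0.0256 0.0226] yaw 85.9 z-axis [-0.001 -0.001 -1.   ] F [-3.6 -4.2 -0.8] q7 -26.6 open 0.0137 grip 50.0
units tool-shift [ 0.046 -0.006  0.003] turn 0.0
```

```bash

python3 -m crank '[[0.04,0,0,0],[0,0,0,0]]' |egrep 'ft|pos'
python3 -m crank '[[0.04,0,0,0],[0,0,0,0]]' |egrep 'ft|pos'
python3 -m crank '[[0.04,0,0,0],[0,0,0,0]]' |egrep 'ft|pos'
python3 go.py .560 .0275 .0225 85.9
```

```text
tcp_pos: [0.5602, 0.0272, 0.0226]
ft_force: [-3.7, -3.8, -0.2]
tcp_pos: [0.5601, 0.0276, 0.0226]
ft_force: [-5.4, -7.9, 1.3]
tcp_pos: [0.5602, 0.0276, 0.0227]
ft_force: [-4.9, -11.7, 3.2]
t 10.0 p [0.5602 0.0276 0.0227] yaw 85.79 z-axis [-0.002 -0.004 -1.   ] F [ -4.9 -11.7   3.2] q7 -27.1 open 0.0141 grip 50.0
units tool-shift [-0.004 -0.004  0.004] turn -0.021
```

```bash

python3 -m crank '[[0.06,-0.02,0,0],[0,0,0,0],[0,0,0,0]]' |egrep 'ft|pos'
python3 -m crank '[[-0.08,0,0,0],[0,0,0,0]]' |egrep 'ft|pos'
python3 -m crank '[[0,0,0,0],[0,0,0,0],[0,0,0,0],[0,0,0,0],[0,0,0,0]]' -1 |egrep 'ft|pos|open'
python3 -m crank '[[0,0,-0.6,0],[0,0,-0.9,0],[0,0,-0.9,0],[0,0,-0.9,0],[0,0,-0.9,0],[0,0,-0.9,0],[0,0,0,0]]' |egrep 'ft|pos|open'
python3 go.py .5775 -.2545 .25 85.9
python3 look.py top .08 pics/t4.png
```

```text
tcp_pos: [0.5598, 0.0278, 0.0229]
ft_force: [-5.1, -15.9, 4.9]
tcp_pos: [0.56, 0.0277, 0.0227]
ft_force: [-1.9, -8.9, 1.2]
tcp_pos: [0.5601, 0.0308, 0.0228]
ft_force: [-0.7, -0.3, 0.2]
opening: 0.0501
tcp_pos: [0.5625, 0.0311, 0.2319]
ft_force: [-0.1, 0.3, -0.4]
opening: 0.0879
t 11.7 p [0.5625 0.0311 0.2319] yaw 85.95 z-axis [ 0.009  0.001 -1.   ] F [-0.1  0.3 -0.4] q7 -20.0 open 0.0879 grip 0.0
units tool-shift [-7.096  0.882 -0.454] turn 0.01
arm 0
clamp 0
plate 117 mean [0.5883 0.0196 0.0122] rect c [581.7  21.4] sz [22.6 46.9] ang 89.2
pbush 0
```

```bash

python3 -m crank '[[-0.8,0.1,0,0],[-0.8,0.1,0,0],[-0.8,0.1,0,0],[-0.8,0.1,0,0],[-0.8,0.1,0,0],[-0.8,0.1,0,0],[-0.8,0.1,0,0],[-0.8,0.1,0,0],[-0.7,0.08,0,0],[0,0,0,0],[0,0,0,0]]' |egrep 'ft|open'
python3 go.py .5775 -.2545 .115 85.9
python3 look.py top .08 pics/t4.png
python3 - <<'E'
from m import *
s=snapshot("scene"); W=cloud(s)
rep("head",W[comp(W,(.575,-.255),.118,.149,.03)]);rep("shank",W[comp(W,(.575,-.255),.068,.11,.03)])
E
```

```text
ft_force: [-0.4, 0.9, -0.1]
opening: 0.0877
t 12.85 p [ 0.5742 -0.2554  0.225 ] yaw 85.88 z-axis [-0.002  0.001 -1.   ] F [-0.4  0.9 -0.1] q7 8.7 open 0.0877 grip 0.0
units tool-shift [0.025 0.086 2.749] turn -0.004
arm 718 mean [0.5652 0.1127 0.0701] rect c [565.7 115.1] sz [66.4 62.2] ang 85.5
clamp 894 mean [0.5704 0.1798 0.082 ] rect c [570.6 180.2] sz [75.5 62. ] ang 85.7
plate 1731 mean [0.5612 0.0779 0.0122] rect c [563.2  87.9] sz [151.2 142.9] ang 85.7
pbush 12 mean [0.5689 0.1297 0.0328] rect c [568.9 130. ] sz [ 4.6 10.7] ang 77.3
head 113 mean [ 0.569  -0.2606  0.1341] rect c [ 570.2 -259.3] sz [12.8 20.2] ang 21.5
shank 75 mean [ 0.5723 -0.2586  0.0898] rect c [ 572.6 -258.5] sz [ 6.7 11.2] ang 29.1
```

View pics/t4.png

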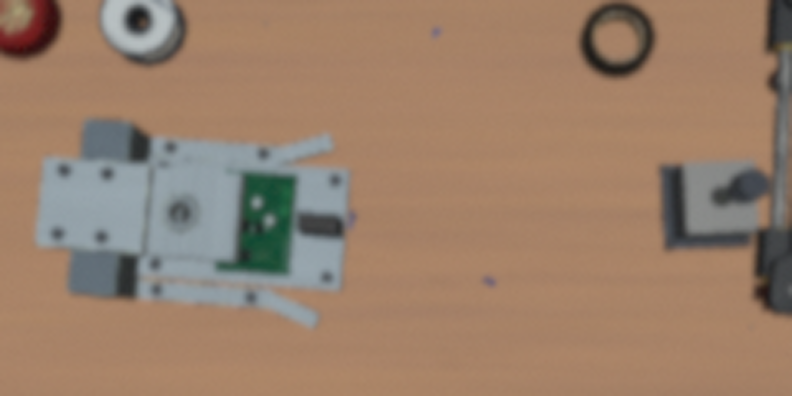

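The pallet sits in the bay with its bushing visible through the upper one at (181,211), and the trailing edge is at column 345. The rod head is untouched at (748,185). Now I'll grip the rod.

```bash

python3 -m crank '[[0.02,0.09,0.3,0],[0,0,0.5,0],[0,0,0.5,0],[0,0,0.5,0],[0,0,0.5,0],[0,0,0.42,0],[0,0,0,0],[0,0,0,0]]' |egrep 'ft|open'
python3 go.py .5775 -.2545 .115 85.9
python3 -m crank '[[0,0,0,0],[0,0,0,0],[0,0,0,0],[0,0,0,0],[0,0,0,0],[0,0,0,0],[0,0,0,0],[0,0,0,0],[0,0,0,0],[0,0,0,0],[0,0,0,0],[0,0,0,0]]' 1 45 |egrep 'ft|open|grasp'
python3 go.py .5775 -.2545 .115 85.9
python3 - <<'E'
from m import *
s=snapshot("top"); W=cloud(s)
rep("handle",W[comp(W,(.56,.028),.045,.058,.04)]); rep("board+plate",W[comp(W,(.562,.03),.006,.058,.07)])
m=(W[...,2]>.006)&(W[...,2]<.018)&(W[...,1]<.033)&(W[...,1]>0)&(abs(W[...,0]-.56)<.043); rep("trail",W[m])
E
```

```text
ft_force: [0.9, 0.4, 0.1]
opening: 0.0882
t 13.75 p [ 0.5787 -0.2539  0.1176] yaw 86.02 z-axis [-0.001  0.001 -1.   ] F [0.9 0.4 0.1] q7 6.5 open 0.0882 grip 0.0
units tool-shift [-0.017 -0.028  0.064] turn 0.023
ft_force: [0.5, -0.3, -0.0]
opening: 0.019
grasp_force: 45.0
t 14.95 p [ 0.5786 -0.2549  0.1178] yaw 85.94 z-axis [ 0. -0. -1.] F [ 0.5 -0.3 -0. ] q7 6.6 open 0.019 grip 45.0
units tool-shift [ 0.008 -0.027  0.071] turn 0.008
handle 77 mean [0.5604 0.0279 0.0528] rect c [560.5  27.8] sz [28.3 12.1] ang 89.9
board+plate 1271 mean [0.5664 0.0499 0.0176] rect c [574.2  50.1] sz [ 77.7 114.1] ang 86.3
trail 248 mean [0.5625 0.0221 0.012 ] rect c [560.9  21.3] sz [83.8 22.2] ang 0.0
```

```bash

python3 -m crank '[[0,0,-0.1,0],[0,0,-0.2,0],[0,0,-0.3,0],[0,0,-0.4,0],[0,0,-0.4,0],[0,0,-0.4,0],[0,0,-0.4,0],[0,0,-0.4,0],[0,0,0,0],[0,0,0,0]]' |egrep 'ft|open|grasp'
python3 go.py .566 .121 .22 85.9
python3 - <<'E'
from m import *
for n in("scene","top"):
  s=snapshot(n); W=cloud(s)
  st=sense();p=st["tcp_pos"]
  print(p)
  for lo,hi in((.102,.125),(.13,.15),(.155,.18),(.18,.2),(.2,.24)): rep(n+f" {lo}",W[comp(W,(.577,-.255),lo,hi,.016)])
E
```

```text
ft_force: [-0.5, -0.1, -1.2]
opening: 0.0194
grasp_force: 45.0
t 16.0 p [ 0.5786 -0.2549  0.2224] yaw 85.94 z-axis [ 0.001 -0.    -1.   ] F [-0.5 -0.1 -1.2] q7 8.5 open 0.0194 grip 45.0
units tool-shift [ 9.352 -0.98   0.054] turn 0.008
[ 0.57821313 -0.25484719  0.22155859]
scene 0.102 22 mean [ 0.5749 -0.257   0.1187] rect c [ 574.5 -257.4] sz [5.  9.5] ang 28.5
scene 0.13 42 mean [ 0.5749 -0.2574  0.1396] rect c [ 576.  -257.5] sz [ 6.8 11.5] ang 35.5
scene 0.155 53 mean [ 0.5749 -0.2579  0.1672] rect c [ 575.2 -257.9] sz [ 6.3 11.2] ang 31.4
scene 0.18 50 mean [ 0.5748 -0.2584  0.1901] rect c [ 575.  -258.1] sz [ 6.2 11.3] ang 25.0
scene 0.2 89 mean [ 0.5757 -0.2625  0.2213] rect c [ 576.  -259.6] sz [15.  28.7] ang 83.4
[ 0.57808783 -0.25478012  0.22114634]
top 0.102 1
top 0.13 15 mean [ 0.5761 -0.2513  0.1393] rect c [ 576.6 -251.6] sz [11.2  4.4] ang 27.4
top 0.155 13 mean [ 0.5772 -0.2509  0.1666] rect c [ 577.3 -251. ] sz [9.4 2.2] ang 12.5
top 0.18 2
top 0.2 1
```

The rod hangs almost vertical, leaning about 0.02 rad in the y plane. I'll carry it over to the fixture.

```bash

python3 -m crank '[[0.2,0,0,0],[0.4,-0.04,0,0],[0.5,-0.06,0,0],[0.5,-0.06,0,0],[0.5,-0.06,0,0],[0.5,-0.06,0,0],[0.5,-0.06,0,0],[0.5,-0.06,0,0],[0.5,-0.06,0,0],[0.5,-0.06,0,0],[0.5,-0.06,0,0],[0.5,-0.06,0,0]]' |egrep 'open'
python3 -m crank '[[0.5,-0.06,0,0],[0.5,-0.06,0,0],[0.5,-0.06,0,0],[0.5,-0.06,0,0],[0.5,-0.06,0,0],[0.5,-0.06,0,0],[0.4,-0.04,0,0],[0.2,0,0,0],[0,0,0,0],[0,0,0,0]]' |egrep 'open'
python3 go.py .566 .1195 .22 85.9
```

```text
opening: 0.0192
opening: 0.0192
t 18.3 p [0.5629 0.1148 0.2216] yaw 85.95 z-axis [-0.    -0.001 -1.   ] F [ 0.3 -0.8 -1.7] q7 -29.3 open 0.0192 grip 45.0
units tool-shift [0.123 0.069 0.041] turn 0.009
```

```bash

python3 -m crank '[[0.12,0.07,0.1,0],[0,0,0.2,0],[0,0,0.2,0],[0,0,0,0],[0,0,0,0]]' |egrep 'open'
python3 go.py .566 .1195 .2 85.9
python3 - <<'E'
from m import *
s=snapshot("scene"); W=cloud(s)
for lo,hi in((.092,.105),(.105,.125),(.125,.15),(.15,.18)): rep(f"rod {lo}",W[comp(W,(.563,.117),lo,hi,.016)])
rep("arm",W[comp(W,(.563,.115),.064,.0765,.06)]);rep("clamp",W[comp(W,(.57,.18),.0775,.09,.1)])
u0,u1,v0,v1=170,240,115,205
cv2.imwrite("pics/s5.png",cv2.resize(s["pixels"][v0:v1,u0:u1],None,fx=6.5,fy=6.5,interpolation=cv2.INTER_CUBIC))
E
```

```text
opening: 0.0193
t 18.8 p [0.566  0.1194 0.2014] yaw 85.92 z-axis [-0.001 -0.    -1.   ] F [-0.1  0.  -1.1] q7 -30.3 open 0.0193 grip 45.0
units tool-shift [ 0.002 -0.001  0.034] turn 0.005
rod 0.092 15 mean [0.5639 0.1152 0.0995] rect c [564.1 114.6] sz [6.8 9.3] ang 64.9
rod 0.105 30 mean [0.5638 0.1157 0.1152] rect c [564.2 116. ] sz [ 8.2 11.8] ang 54.9
rod 0.125 32 mean [0.5632 0.1155 0.1368] rect c [562.7 115.5] sz [5.6 9.7] ang 35.2
rod 0.15 45 mean [0.5638 0.1146 0.1665] rect c [563.2 115.2] sz [ 7.6 11.7] ang 40.7
arm 341 mean [0.5614 0.1159 0.0689] rect c [563.4 124.5] sz [87.5 69.4] ang 86.5
clamp 265 mean [0.566  0.1789 0.0807] rect c [570.3 178.4] sz [76.9 64.2] ang 86.2
```

View pics/s5.png

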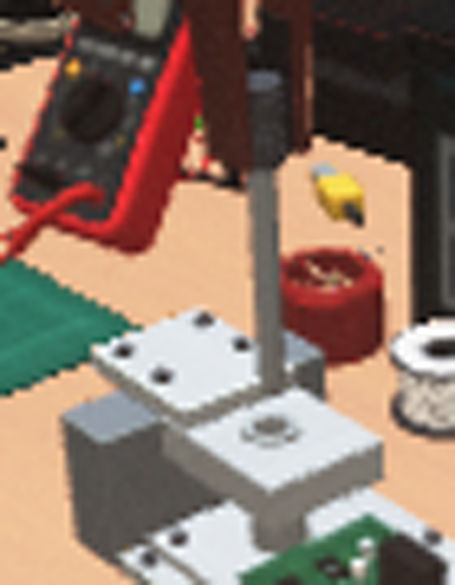

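The rod tip is at crop (272,387), directly above the bushing mouth at (271,430) in this view. I'll convert both pixels to world coordinates.

```bash
python3 - <<'E'
from m import *
s=snapshot("scene")
f=lambda u,v:(170+(u+.5)/6.5-.5,115+(v+.5)/6.5-.5)
for v in (383,387,391): print("tip",pix2world(s,*f(272,v),.0886).round(4))
print("bush",pix2world(s,*f(271,430),.072).round(4))
t=snapshot("top"); 
cv2.imwrite("pics/t6.png",cv2.resize(t["pixels"][165:205,160:215],None,fx=10,fy=10,interpolation=cv2.INTER_CUBIC))
E
```

```text
tip [0.5714 0.1251 0.0886]
tip [0.5691 0.1225 0.0886]
tip [0.5668 0.1199 0.0886]
bush [0.5624 0.1169 0.072 ]
```

The sideways component agrees to within 0.5 mm. The depth component is ambiguous, because the tip edge is low contrast. The taper captures up to ±4.7 mm, so I'll lower gently and watch the force.

```bash

python3 -m crank '[[0.02,0,0.1,0],[0,0,0.1,0],[0,0,0.1,0],[0,0,0.1,0],[0,0,0,0]]' |egrep 'pos|ft|mom'
python3 -m crank '[[0,0,0.05,0],[0,0,0.05,0],[0,0,0,0]]' |egrep 'pos|ft'
python3 -m crank '[[0,0,0.05,0],[0,0,0.05,0],[0,0,0,0]]' |egrep 'pos|ft'
```

```text
tcp_pos: [0.5659, 0.1203, 0.185]
ft_force: [0.4, 0.1, -1.5]
tcp_pos: [0.5662, 0.1205, 0.1816]
ft_force: [0.6, -0.2, -1.8]
tcp_pos: [0.5661, 0.1204, 0.1775]
ft_force: [-0.2, 0.4, -1.5]
```

```bash

python3 -m crank '[[0,0,0.06,0],[0,0,0.06,0],[0,0,0.06,0],[0,0,0,0]]' |egrep 'pos|ft|mom'
python3 -m crank '[[0,0,0.08,0],[0,0,0.08,0],[0,0,0.08,0],[0,0,0,0]]' |egrep 'pos|ft'
python3 -m crank '[[0,0,0.08,0],[0,0,0.08,0],[0,0,0,0]]' |egrep 'pos|ft'
python3 go.py .566 .1205 .12 85.9
python3 - <<'E'
from m import *
s=snapshot("scene")
u0,u1,v0,v1=170,240,115,205
cv2.imwrite("pics/s7.png",cv2.resize(s["pixels"][v0:v1,u0:u1],None,fx=6.5,fy=6.5,interpolation=cv2.INTER_CUBIC))
E
```

```text
tcp_pos: [0.5661, 0.1206, 0.1702]
ft_force: [-0.1, 0.6, -1.1]
tcp_pos: [0.5661, 0.1206, 0.1605]
ft_force: [-0.1, 0.9, -1.9]
tcp_pos: [0.5662, 0.1206, 0.1542]
ft_force: [-0.5, 0.5, -2.4]
t 21.15 p [0.5662 0.1206 0.1542] yaw 85.95 z-axis [-0.  0. -1.] F [-0.5  0.5 -2.4] q7 -31.8 open 0.0191 grip 45.0
units tool-shift [-0.002 -0.003  0.854] turn 0.009
```

View pics/s7.png

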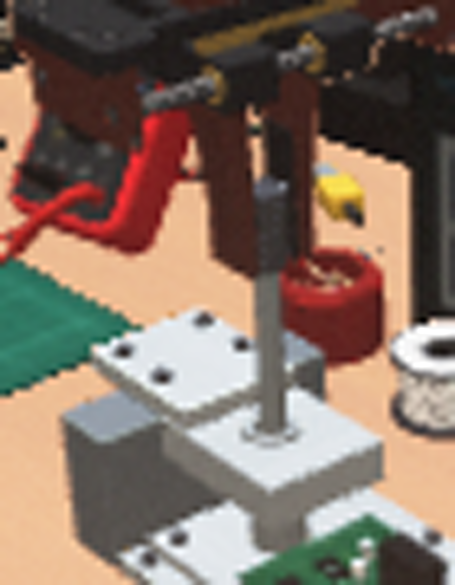

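The rod is inside the upper bushing at (270,430), with no contact force. I'll go on into the pallet bushing slowly.

```bash

python3 -m crank '[[0,0,0.06,0],[0,0,0.06,0],[0,0,0.06,0],[0,0,0.06,0],[0,0,0,0]]' |egrep 'pos|ft|mom'
python3 -m crank '[[0,0,0.06,0],[0,0,0.06,0],[0,0,0.06,0],[0,0,0,0]]' |egrep 'pos|ft'
python3 -m crank '[[0,0,0.06,0],[0,0,0.06,0],[0,0,0.06,0],[0,0,0,0]]' |egrep 'pos|ft'
python3 go.py .566 .1205 .1215 85.9
```

```text
tcp_pos: [0.5662, 0.1206, 0.1447]
ft_force: [-0.0, 1.0, -2.1]
tcp_pos: [0.5662, 0.1206, 0.1375]
ft_force: [-0.4, 2.0, -2.0]
tcp_pos: [0.5662, 0.1206, 0.1303]
ft_force: [1.5, 2.2, -2.4]
t 22.5 p [0.5662 0.1206 0.1303] yaw 85.95 z-axis [-0.  0. -1.] F [ 1.5  2.2 -2.4] q7 -32.6 open 0.0188 grip 45.0
units tool-shift [-0.004 -0.006  0.22 ] turn 0.009
```

```bash

python3 -m crank '[[0.02,0,0,0],[0,0,0,0]]' |egrep 'pos|ft|mom'
python3 -m crank '[[0,0,0.06,0],[0,0,0.06,0],[0,0,0.05,0],[0,0,0.05,0],[0,0,0,0],[0,0,0,0]]' |egrep 'pos|ft'
python3 go.py .566 .1205 .1215 85.9
python3 - <<'E'
from m import *
s=snapshot("top"); W=cloud(s)
rep("handle",W[comp(W,(.56,.028),.045,.058,.04)])
m=(W[...,2]>.006)&(W[...,2]<.018)&(W[...,1]<.033)&(W[...,1]>0)&(abs(W[...,0]-.56)<.043); rep("trail",W[m])
s=snapshot("scene"); W=cloud(s)
rep("handle sc",W[comp(W,(.56,.028),.045,.058,.04)])
m=comp(W,(.566,.1205),.1,.17,.03)
u0,u1,v0,v1=165,245,115,215
cv2.imwrite("pics/s8.png",cv2.resize(s["pixels"][v0:v1,u0:u1],None,fx=6,fy=6,interpolation=cv2.INTER_CUBIC))
E
```

```text
tcp_pos: [0.5662, 0.121, 0.1304]
ft_force: [0.6, 2.1, -2.8]
tcp_pos: [0.5662, 0.1212, 0.1216]
ft_force: [0.3, 1.1, -2.8]
t 23.3 p [0.5662 0.1212 0.1216] yaw 85.94 z-axis [-0.001 -0.    -1.   ] F [ 0.3  1.1 -2.8] q7 -32.9 open 0.0192 grip 45.0
units tool-shift [-0.017 -0.003  0.002] turn 0.008
handle 78 mean [0.5603 0.0277 0.0527] rect c [559.8  27.9] sz [28.6 13.7] ang 88.6
trail 248 mean [0.563  0.0221 0.0122] rect c [560.9  21.4] sz [22.3 83.6] ang 89.7
handle sc 50 mean [0.5583 0.0255 0.0503] rect c [559.5  26.8] sz [29.6 14.3] ang 89.3
```

View pics/s8.png

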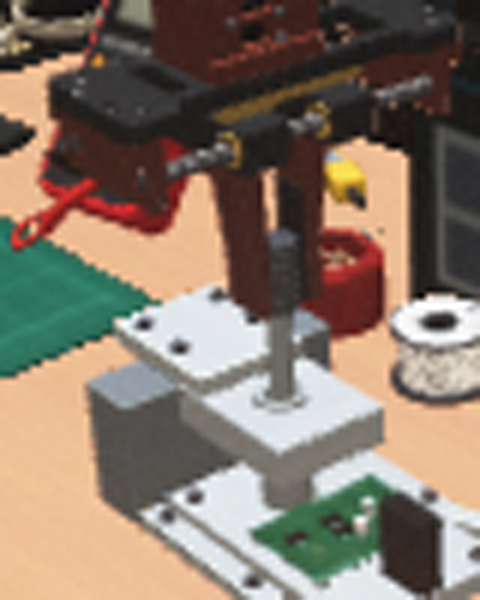

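The rod spans both bushings with its tip about 9 mm above the bench, no upward force and the head still held. In the image, the shank enters the upper bushing at (280,398). The pallet handle still reads (560, 28), which is home. Handing in.

```bash
python3 -c "
from rig import *
print(job_done())"
```

```text
the job is handed in; nothing more can be done
None
```

The job is handed in at about 23 s: the pallet is home against the end stop, and the gripper holds the rod through both bushings with its tip about 9 mm above the bench; the judge's result was not shown.

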